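Find the spindle flat and hold the shaft collar on it

TASK

Turn the upright spindle until its flat faces the waiting hex key, then take the collar by its two wrench flats and slide it up the spindle, its set screw pointing at the key, until its top is flush with the spindle's end; it slides up freely only on the flat, so do not force it. Finish while still holding it there in the gripper, squarely and still, so that I can tighten the screw; do not let go, and leave the other things on the table alone.

Things in the scene. Friction and masses are not known exactly. Their poses are not given: they have to be found in the camera images.
- unit: Fixed spindle unit, bolted down. Origin on the table (z = 0) on the spindle's axis, z up; +x points from the spindle to the hex key. Base plate 12 mm thick, x = -50 to 135 mm, 90 mm wide; on it a bearing housing, 60 mm diameter up to 24 mm, then a 30 mm boss up to 45 mm above the table. The steel spindle stands on the boss, up to 98 mm.
- spindle_end (a point): Centre of the spindle's top, 98 mm above the table; axes as the unit's (does not turn). From 60 to 98 mm the spindle is a D-shaft: 20 mm diameter with one flat 4 mm from the axis, so fingers feel 14 mm squarely across the flat, up to 20 mm elsewhere; the D shows from above. At the start the flat faces 57 to 115 degrees (1.0 to 2.0 rad) anticlockwise, from above, of the key's direction.
- spindle_neck (a point): Point on the axis 55 mm above the table, inside the collar at the start; axes as the unit's. From 50 to 60 mm the spindle is a thin neck, 7 mm diameter, where the collar's screw tip is free to go round. The spindle turns with steady friction of about 0.08 N m and stays where it is left; its end stops are 178 degrees either side of the flat facing the key.
- key_tip (a point): Tip of the fixed hex key, 85 mm from the spindle's axis along the unit's +x, 89 mm above the table. The key (6 mm thick) lies level along the unit's x in an upright guide plate (x = 115 to 127 mm, 32 mm wide, 102 mm high) to its black cross handle, 50 mm long across and 16 mm thick, at x = 145 mm.
- collar: Loose dark steel collar (about 110 g) threaded on the spindle, at the start resting on the boss, underside 45 mm above the table. Origin: centre of its underside, z up, +x through its set screw. 40 mm diameter, 18 mm high, bore 22 mm; two parallel wrench flats at y = +17 and -17 mm, 21 mm long, to grip it by. At the start the screw points within 0.4 rad of the key's direction.
- collar_top (a point): Centre of the collar's top face, on its axis, 18 mm above the collar's origin.
- collar_screw (a point): Outer face of the set screw's 8 mm head, 23.5 mm from the collar's axis along its +x, 9 mm above its underside. The screw's 5 mm tip reaches into the bore to 5.2 mm from the axis, so the collar can be raised from the neck only where the spindle's flat faces the screw (within about 20 degrees). Once up on the flat, turning the collar further turns the spindle too.
- sensor: Bystander: blue sensor block 65 x 42 x 55 mm, origin at the centre of its underside.
- pulley: Bystander: aluminium toothed pulley, 46 mm diameter, 27 mm high, origin at the centre of its underside.
- tray: Bystander: grey parts tray 130 x 100 x 35 mm, origin at the centre of its underside.
- carton: Bystander: cardboard carton 90 x 120 x 60 mm, origin at the centre of its underside.
There are look-alikes about, which are no part of the job. What is meant by the collar is not turquoise, and is the smaller of those in its own colour. Of the things shaped like the unit, the aluminium one is meant.

How it is judged (in metres and radians):
At the end, for the whole second after the job is handed in: The collar is up on the spindle's flat (its screw tip can be there only if the flat faces it) with its top flush with the spindle's end within 5 mm, on the axis within 4 mm, upright within 0.15 rad, its set screw pointing at the hex key within 0.2 rad, still, and gripped by the fingers (over 3 N) (z of collar_top in the frame of spindle_end between -0.005 and 0.005 m and horizontal distance between collar_top and spindle_end below 0.004 m and x of collar_screw in the frame of unit above 0.01 m and angle between the x axis of collar and the x axis of unit, either way round below 0.2 rad and angle between collar's own z axis and vertical below 0.15 rad and linear speed of collar below 0.02 m/s and contact force between the fingers and collar above 3 N); the arm keeps its last pose, push and grip.
It fails at once if a bystander was moved by more than 20 mm (distance of any of sensor, pulley, tray, carton from where it was at the start of the episode above 0.02 m).
It fails at once if the collar was forced against the spindle or its unit with over 60 N (contact force between collar and unit above 60 N).
It also fails if it takes over 64 s, if anything falls off the work surface, if the arm or the gripper's body presses on something with over 40 N, if the wrist force passes 120 N, or if a joint passes its speed limit or range.

ROBOT

A 6-joint arm with a two-finger parallel gripper is mounted at the origin on the work surface. World frame = base frame: x ahead of the robot, y to its left, z up, the work surface at z = 0. Lengths are in mm, angles in rad, forces in N, time in s.
With the tool pointing down it reaches from about 400 to 925 mm from the base axis. Payload 3.4 kg.
Tool frame: the origin (TCP) lies midway between the tips of the shut fingers; the grasp point (between the pads) lies 19 mm behind it (bot.grasp_offset is the z of the grasp point in the tool frame, in mm); z points along the fingers, y is the line along which they close (so a half turn about z gives the same grasp; the last joint's range is limited). The gripper opens to 85 mm and grips with 20 to 120 N. Pads are 22 mm wide; open, the fingers measure 114 mm over their backs; the gripper's body (76 mm by 85 mm) begins 54 mm behind the grasp point. The pads swing forward as they close: fully open they stand 13 mm farther back than shut.
Start: joints at [-1.405, 0.307, 1.506, -0, 1.328, -0.073], TCP at [136.542, -558.558, 231.305] pointing down, gripper open.
Joint ranges: [-3.12, 3.12], [-1.05, 2.28], [0.14, 2.33], [-1.42, 4.57], [0.1, 2.73], [-2.68, 2.68]. Speed limits (rad/s): [2.57, 2.57, 3.14, 3.14, 3.14, 3.14].

INTERFACE

Orientations are given as [roll, pitch, yaw] about the fixed x, y, z axes, in that order (R = Rz(yaw) Ry(pitch) Rx(roll)).
In Python, from cell import bot, vision, finish_job gives the robot as it stands.
- The arm moves only by the shell command python3 -m crank 'ROWS'. ROWS is text: rows parted by semicolons, each of 7 numbers parted by spaces: the turn, a rotation vector about the world's x, y, z in rad, then the shift along the world's x, y, z in m, then the closure, from 0 (fully open) to 1 (shut). A call has 1 to 12 rows; each row shifts and turns the commanded pose from where the row before left it; what a row does not reach is not made up. A row lasts 1/12 s, in which the tool goes at most 41.7 mm and 7.16 degrees, less where a joint would pass 70% of its speed; a pose out of reach is approached as far as the arm can. A call with a gripper value outside its range is refused whole. The fingers move at their own pace and stop on an object; the grip force is fixed at half the most. Time passes only in rows, so rows that do not move let the fingers close. It gives the time, the measured TCP pose, the force, the opening and the grip force at its end, in the units of the state.
- bot.read_state(): the state, without advancing time (a new reading comes with each control period).
- vision.get_image(name): name is "scene" or "top" or "wrist"; returns a dict with "image" (384x512x3 uint8, red, green, blue), "fx", "fy", "cx", "cy" (pixels), "k1" (the pictures are not rectified: a ray, as slopes to the right and down, at radius r is drawn at 1 + k1 r^2 times it, then the intrinsics apply), "extrinsics" (4x4, takes a point from camera to world coordinates); the wrist camera has in their place "tool_from_camera" (4x4, takes a point from camera to tool coordinates, whose origin is the TCP and whose axes are the flange's). Camera axes: x right, y down, z forward; pixel columns grow to the right and rows downward; lengths in mm; the calibration is good to about 2 mm. A picture is of the moment at which its call begins: read the wrist's pose just before it. There is no depth.
- finish_job(): hands the job in; it is judged then, once.
The state is a dict: "clock": time; "q": joint angles; "joint_vel": joint speeds; "joint_torque": joint torques, N m; "position": TCP position; "eef_rot": TCP orientation; "force": force on the tool from outside, world axes, zero at the start; "torque": the same for the moment, N m; "finger_gap": opening from 0.0 (shut) to 1.0 (fully open); "grasp_force": force on a finger pad.
Only numpy, scipy, OpenCV 4.12 (cv2) and the standard library are available. Lean on these libraries where they do the work, as an engineer would, in place of code of your own. Each camera call takes 0.05 s, during which the arm holds its last target. There are 200 camera calls.

## Working session

There is one attempt and no reset: what is moved stays moved. The work goes in short steps, Python scripts to look and compute and a shell command to move; the robot and the scene stay as the last step left them, time stands still between calls to the robot, and variables do not carry over. Pictures are saved under pics/ and viewed, at most 10 in all, crops included, and the job is handed in when it is done.

```bash
ls; mkdir -p pics
python3 - <<'E'
from cell import bot, vision
import cv2,numpy as np,pickle
d={}
for n in("scene","top"):
    d[n]=vision.get_image(n); 
    print(n,{k:np.round(v,4).tolist() for k,v in d[n].items() if k!="image"})
    cv2.imwrite(f"pics/{n}0.png",d[n]["image"][...,::-1])
pickle.dump(d,open("v0.pkl","wb"))
print(bot.read_state())
E
```

```text
pics
scene {'fx': 381.4522, 'fy': 381.4522, 'cx': 252.5969, 'cy': 194.6807, 'k1': -0.0401, 'extrinsics': [[-0.1516, 0.7417, -0.6534, 1153.3975], [0.9884, 0.1047, -0.1103, 106.8953], [-0.0134, -0.6625, -0.749, 818.9948], [0.0, 0.0, 0.0, 1.0]]}
top {'fx': 465.3465, 'fy': 465.3465, 'cx': 258.0486, 'cy': 193.3236, 'k1': -0.0914, 'extrinsics': [[-0.0169, -0.9806, 0.1954, 296.354], [-0.9994, 0.0225, 0.0266, -7.057], [-0.0305, -0.1948, -0.9804, 1219.021], [0.0, 0.0, 0.0, 1.0]]}
{'clock': 0.1, 'q': array([-1.40451119e+00,  3.07502171e-01,  1.50754885e+00,  2.81186866e-05,
        1.32842959e+00, -7.34914344e-02]), 'joint_vel': array([-0.00131497, -0.00211389, -0.00246516,  0.00034045,  0.00062717,
        0.00207699]), 'joint_torque': array([-3.22158367e-04, -4.58529496e+01, -2.52607942e+01, -2.07623002e-04,
        5.55851366e-03, -1.00626374e-05]), 'position': array([ 136.43890565, -557.91967538,  230.46859355]), 'eef_rot': array([-3.13971179e+00, -1.65834301e-04,  2.39769642e-01]), 'force': array([0.32707265, 0.4560995 , 0.23013158]), 'torque': array([ 0.02766108,  0.0199438 , -0.01658608]), 'grasp_force': 0.0, 'finger_gap': 1.0051381503641177}
```

View pics/scene0.png

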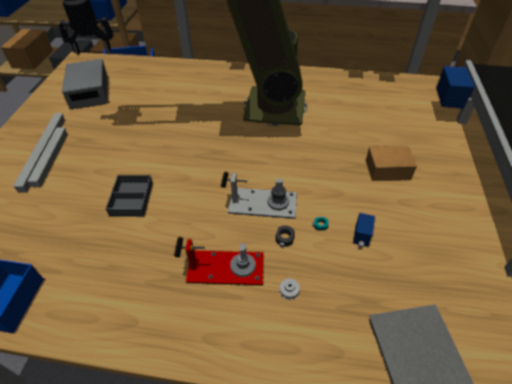

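View pics/top0.png

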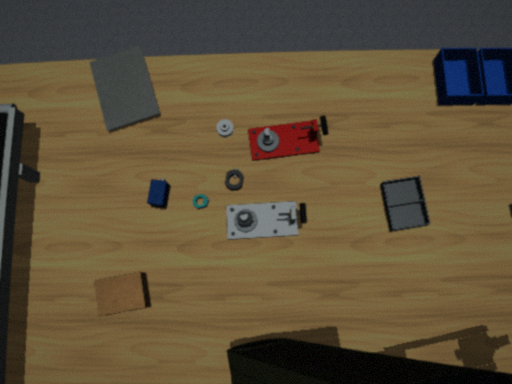

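The unit meant is the aluminium one: top (246,218), scene (278,200). The red one at top (268,140) is a look-alike. There are three rings: dark on the aluminium spindle (top 246,218), larger dark loose at (234,180), and turquoise at (201,201). The collar meant is the smaller dark one, threaded on the aluminium unit. Next I'll confirm this in a crop and localise it.

```bash
cat > h.py <<'E'
import numpy as np,cv2
def pix2ray(im,uv,T):
    D=np.array([im["k1"],0,0,0,0.]);K=np.array([[im["fx"],0,im["cx"]],[0,im["fy"],im["cy"]],[0,0,1.]])
    # k1 applied to undistorted radius
    n=cv2.undistortPoints(np.array(uv,float).reshape(-1,1,2),K,D).reshape(-1,2)
    r=np.c_[n,np.ones(len(n))]@T[:3,:3].T
    return T[:3,3],r
def at_z(im,uv,z,T=None):
    T=im["extrinsics"] if T is None else T
    o,r=pix2ray(im,uv,np.array(T)); z=np.broadcast_to(np.asarray(z,float),(len(r),))
    return o+r*((z-o[2])/r[:,2])[:,None]
def proj(im,P,T=None):
    T=np.array(im["extrinsics"] if T is None else T); C=np.linalg.inv(T)
    D=np.array([im["k1"],0,0,0,0.]);K=np.array([[im["fx"],0,im["cx"]],[0,im["fy"],im["cy"]],[0,0,1.]])
    return cv2.projectPoints(np.array(P,float).reshape(-1,1,3),cv2.Rodrigues(C[:3,:3])[0],C[:3,3],K,D)[0].reshape(-1,2)
E
python3 - <<'E'
import pickle,cv2,numpy as np
from h import *
d=pickle.load(open("v0.pkl","rb"))
a=d["top"]["image"][165:245,190:320,::-1]; b=d["scene"]["image"][165:255,215:335,::-1]
A=cv2.resize(a,(780,480),interpolation=cv2.INTER_CUBIC)[:, :]
A=cv2.resize(a,None,fx=4.5,fy=4.5,interpolation=cv2.INTER_CUBIC)[:290];B=cv2.resize(b,None,fx=3.2,fy=3.2,interpolation=cv2.INTER_CUBIC)
A=cv2.resize(a,(455,280));B=cv2.resize(b,(373,280))
A=cv2.resize(a,(780,480),interpolation=cv2.INTER_CUBIC)
cv2.imwrite("pics/crop0.png",A)
for uv,z in (((246,218),80),((303,213),89)): print(at_z(d["top"],[uv],z))
print(at_z(d["top"],[(227,207),(297,202),(298,235),(229,239)],12).round(1))
E
```

```text
[[461.8347184   54.68800041  80.        ]]
[[469.87175929 -85.80774184  89.        ]]
[[502.  108.2  12. ]
 [511.3 -76.4  12. ]
 [424.2 -76.2  12. ]
 [417.4 103.4  12. ]]
```

View pics/crop0.png

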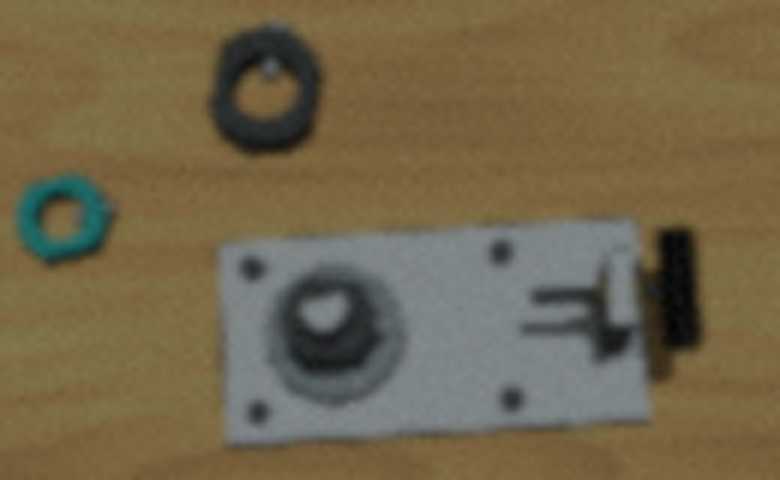

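The crop confirms it. The dark collar sits on the aluminium spindle near world (461,55), with the key towards world −y. It's clearly smaller than the loose dark ring at (234,180). Moving over it to use the wrist camera.

```bash
python3 -m crank '0 0 0.06 0.028 0.018 0.002 0;0 0 0.06 0.029 0.023 0.002 0;0 0 0.06 0.029 0.023 0.002 0;0 0 0.06 0.029 0.023 0.002 0;0 0 0.06 0.029 0.023 0.002 0;0 0 0.06 0.029 0.023 0.002 0;0 0 0.06 0.029 0.023 0.002 0;0 0 0.06 0.029 0.023 0.002 0;0 0 0.06 0.029 0.023 0.002 0;0 0 0.06 0.029 0.023 0.002 0;0 0 0.06 0.01 0.035 0 0;0 0 0.06 0 0.036 0 0'; python3 -m crank '0 0 0.06 0.002 0.036 0 0;0 0 0.06 0.002 0.036 0 0;0 0 0.06 0.002 0.036 0 0;0 0 0.06 0.002 0.036 0 0;0 0 0.06 0.002 0.036 0 0;0 0 0.06 0.002 0.036 0 0;0 0 0.06 0.002 0.036 0 0;0 0 0.06 0.002 0.036 0 0;0 0 0.06 0 0.02 0 0;0 0 0.06 0 0 0 0;0 0 0.06 0 0 0 0;0 0 0 0 0 0 0'
python3 - <<'E'
from cell import bot,vision
import cv2,pickle,numpy as np
s=bot.read_state();im=vision.get_image("wrist")
print(s["position"],s["eef_rot"],s["q"],im["tool_from_camera"],im["fx"],im["k1"])
pickle.dump((s,im),open("w1.pkl","wb"));cv2.imwrite("pics/w1.png",im["image"][...,::-1])
E
```

```text
clock: 1.1
position: [438.5, -261.7, 250.9]
eef_rot: [3.14, -0.001, 0.964]
force: [-0.2, 1.3, -0.3]
finger_gap: 0.997
grasp_force: 0.0
clock: 2.1
position: [451.1, 46.2, 250.9]
eef_rot: [-3.141, -0.0, 1.623]
force: [-0.2, 0.3, 0.2]
finger_gap: 0.999
grasp_force: 0.0
[451.07055117  46.16503014 250.92418047] [-3.14059771e+00 -4.27777191e-06  1.62296114e+00] [ 8.81836347e-03  1.19288456e-01  1.70977893e+00 -4.01617023e-05
  1.31351946e+00 -4.33362102e-02] [[-6.51925159e-04 -9.65562016e-01 -2.60172190e-01  6.60390306e+01]
 [ 9.99999515e-01 -8.21599539e-04  5.43411133e-04  5.88445259e-01]
 [-7.38454501e-04 -2.60171710e-01  9.65562083e-01 -1.43532535e+02]
 [ 0.00000000e+00  0.00000000e+00  0.00000000e+00  1.00000000e+00]] 286.59114371655255 -0.012454529253121847
```

View pics/w1.png

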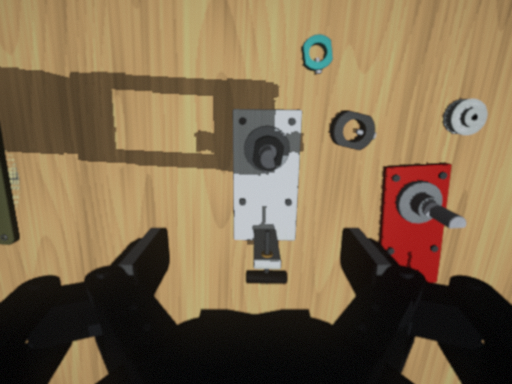

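```bash
cat >> h.py <<'E'
from scipy.spatial.transform import Rotation as R
def camT(s,im):
    T=np.eye(4);T[:3,:3]=R.from_euler("xyz",s["eef_rot"]).as_matrix();T[:3,3]=s["position"]
    return T@np.array(im["tool_from_camera"])
E
python3 - <<'E'
import pickle
from h import *
s,im=pickle.load(open("w1.pkl","rb"));T=camT(s,im)
print(T.round(2))
print(at_z(im,[(234,110),(301,110),(297,240),(234,240)],12,T).round(1))
print(at_z(im,[(242,121),(292,121),(242,202),(288,202)],12,T).round(1))
print(at_z(im,[(266,150),(264,207),(264,278)],[98,89,89],T).round(1))
a=im["image"][105:185,225:305,::-1].astype(float)
a=np.clip(255*(a/255)**0.5,0,255).astype(np.uint8)
cv2.imwrite("pics/c1.png",cv2.resize(a,(600,600),interpolation=cv2.INTER_CUBIC))
E
```

```text
[[ 1.0000e+00  5.0000e-02  1.0000e-02  4.4836e+02]
 [ 5.0000e-02 -9.6000e-01 -2.6000e-01  1.1215e+02]
 [-0.0000e+00  2.6000e-01 -9.7000e-01  3.9446e+02]
 [ 0.0000e+00  0.0000e+00  0.0000e+00  1.0000e+00]]
[[422.1 107.3  12. ]
 [508.6 111.8  12. ]
 [520.  -71.5  12. ]
 [428.1 -76.3  12. ]]
[[433.   93.9  12. ]
 [498.1  97.3  12. ]
 [437.4 -17.3  12. ]
 [502.  -14.   12. ]]
[[462.5  69.9  98. ]
 [464.7   4.1  89. ]
 [470.2 -86.8  89. ]]
```

View pics/c1.png

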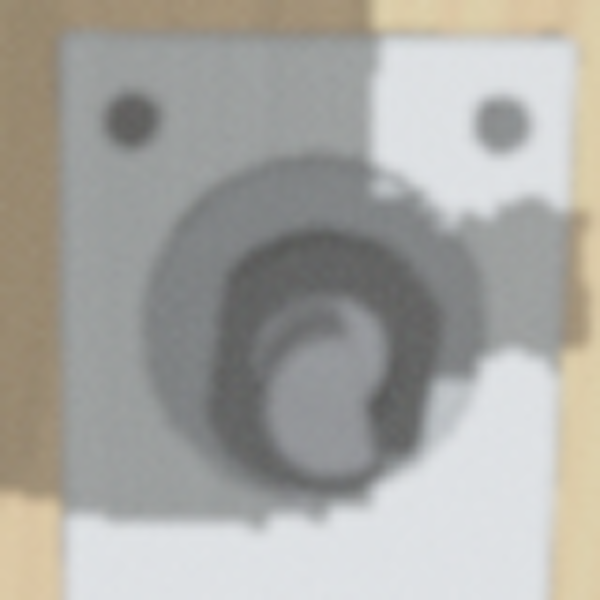

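```bash
python3 -m crank '0 0 0 0.007 0.003 -0.03 0;0 0 0 0.007 0 -0.03 0;0 0 0 0 0 -0.03 0;0 0 0 0 0 -0.01 0;0 0 0 0 0 0 0;0 0 0 0 0 0 0'
python3 - <<'E'
from cell import bot,vision
import pickle
from h import *
s=bot.read_state();im=vision.get_image("wrist")
pickle.dump((s,im),open("w2.pkl","wb"));print(s["position"],s["eef_rot"])
T=camT(s,im)
c=proj(im,[[466,58,98]],T)[0];print(c)
u,v=(c-[45,50]).astype(int);print(u,v)
a=im["image"][v:v+90,u:u+90,::-1].astype(float)
a=np.clip(255*(a/255)**0.5,0,255).astype(np.uint8)
cv2.imwrite("pics/c2.png",cv2.resize(a,(540,540),interpolation=cv2.INTER_CUBIC))
E
```

```text
clock: 2.65
position: [465.1, 48.1, 150.8]
eef_rot: [-3.14, -0.0, 1.618]
force: [-1.0, 0.2, 0.8]
finger_gap: 0.995
grasp_force: 0.0
[465.134177    48.06089127 150.78915469] [-3.13965676e+00 -6.69260501e-05  1.61792136e+00]
[255.46319485 188.78855286]
210 138
```

View pics/c2.png

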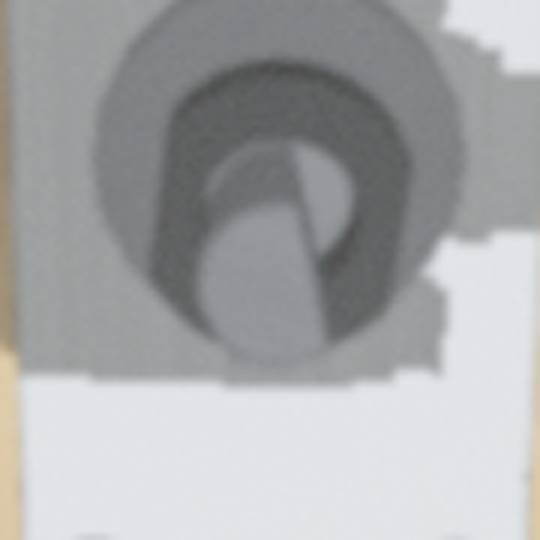

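Run:
```python
import pickle
from h import *
from scipy.optimize import least_squares
s,im=pickle.load(open("w2.pkl","rb"));T=camT(s,im)
f=lambda p,z:at_z(im,np.array(p)/6+[210-.4,138-.4],z,T)[:,:2]
P=f([(298,205),(328,340),(197,280),(268,362),(210,238),(215,332),(300,358)],98)
c=least_squares(lambda c:np.hypot(*(P-c).T)-10,P.mean(0));print("spindle",c.x,c.fun.round(2))
d=P[1]-P[0];n=np.array([-d[1],d[0]]);print("chord",np.hypot(*d),"dist",n@(P[0]-c.x)/np.hypot(*n),"flat ang",np.arctan2(n[1],n[0]))
L=f([(172,125),(153,265)],63);Rr=f([(411,165),(390,298)],63);print(L,Rr)
for e in(L,Rr):
    d=e[1]-e[0];print("screw dir",np.arctan2(d[1],d[0]))
print("collar mid",(L.mean(0)+Rr.mean(0))/2)
# housing circle top z=24: left 95, right 467
H=f([(95,150),(467,160)],24);print("housing",H,H.mean(0))
# collar back arc
print(f([(285,60)],63),"expect y axis+20")
print(f([(95,540),(455,540),(10,200),(538,500)],12))
```

```text
spindle [466.33369305  61.19887899] [-0.51 -0.69 -0.27  0.1  -0.3  -0.11 -0.17]
chord 16.890156507230518 dist 4.1185958603937785 flat ang 0.26447396533499246
[[451.31330024  73.08576589]
 [449.30191579  53.29426452]] [[484.16285102  69.08020812]
 [482.51493146  50.08131591]]
screw dir -1.672077286669644
screw dir -1.6573174475352208
collar mid [466.82324963  61.38538861]
housing [[437.21297871  61.57331389]
 [496.63489074  62.72737972]] [466.92393472  62.15034681]
[[466.23570443  82.64525651]] expect y axis+20
[[ 4.37482171e+02 -1.09536924e+01]
 [ 5.01245729e+02 -7.95557088e+00]
 [ 4.21975707e+02  5.00526917e+01]
 [ 5.15283395e+02  3.15454433e-01]]
```

The flat faces 0.26 rad in the world frame and the key direction is −1.53, so the spindle must turn about −1.80. The spindle axis is at (466.5, 61.5). The screw is at −1.665. Next I'll grip the D across its flat, with the TCP offset −3 mm along the flat's normal.

```bash
python3 -m crank '0 0 0.11 -0.0015 0.0126 0 0;0 0 0.107 0 0 0 0;0 0 0 0 0 -0.03 0;0 0 0 0 0 -0.03 0;0 0 0 0 0 -0.015 0;0 0 0 0 0 -0.007 0;0 0 0 0 0 0 0;0 0 0 0 0 0 0'; python3 -m crank '0 0 0 0 0 0 1;0 0 0 0 0 0 1;0 0 0 0 0 0 1;0 0 0 0 0 0 1;0 0 0 0 0 0 1;0 0 0 0 0 0 1;0 0 0 0 0 0 1;0 0 0 0 0 0 1;0 0 0 0 0 0 1;0 0 0 0 0 0 1'
```

```text
clock: 3.37
position: [465.3, 61.0, 70.3]
eef_rot: [3.14, 0.0, 1.836]
force: [-0.8, 0.6, -0.7]
finger_gap: 1.0
grasp_force: 0.0
clock: 4.2
position: [462.8, 60.7, 69.7]
eef_rot: [-3.139, 0.0, 1.837]
force: [-3.3, -2.1, 7.2]
finger_gap: 0.146
grasp_force: 59.0
```

```bash
python3 -m crank '0 0 -0.06 -0.0001 0.00018 0 1;0 0 -0.06 -0.0001 0.00018 0 1;0 0 -0.06 0 0.00018 0 1;0 0 -0.06 0 0.00018 0 1;0 0 -0.06 0 0.00018 0 1;0 0 -0.06 0 0.00018 0 1;0 0 -0.06 0 0.00018 0 1;0 0 -0.06 0 0.00018 0 1;0 0 -0.06 0.0001 0.00017 0 1;0 0 -0.06 0.0001 0.00017 0 1'; python3 -m crank '0 0 -0.06 0.0001 0.00014 0 1;0 0 -0.06 0.0001 0.00014 0 1;0 0 -0.06 0.0001 0.00014 0 1;0 0 -0.06 0.0001 0.00014 0 1;0 0 -0.06 0.0001 0.00014 0 1;0 0 -0.06 0.0001 0.00014 0 1;0 0 -0.06 0.0001 0.00014 0 1;0 0 -0.06 0.0001 0.00014 0 1;0 0 -0.06 0.0001 0.00014 0 1;0 0 -0.06 0.0001 0.00014 0 1'; python3 -m crank '0 0 -0.06 0.00017 0.00006 0 1;0 0 -0.06 0.00017 0.00006 0 1;0 0 -0.06 0.00017 0.00006 0 1;0 0 -0.06 0.00017 0.00006 0 1;0 0 -0.06 0.00017 0.00006 0 1;0 0 -0.06 0.00017 0.00006 0 1;0 0 -0.06 0.00017 0.00006 0 1;0 0 -0.06 0.00017 0.00006 0 1;0 0 -0.06 0.00017 0.00006 0 1;0 0 -0.06 0.00017 0.00006 0 1;0 0 0 0 0 0 1;0 0 0 0 0 0 1'
```

```text
clock: 5.03
position: [463.5, 62.4, 69.7]
eef_rot: [-3.141, 0.001, 1.234]
force: [-2.0, -1.9, 4.7]
finger_gap: 0.149
grasp_force: 59.0
clock: 5.87
position: [464.9, 63.5, 69.7]
eef_rot: [3.141, 0.001, 0.635]
force: [-1.4, -4.2, 4.9]
finger_gap: 0.151
grasp_force: 59.2
clock: 6.87
position: [466.8, 63.5, 69.7]
eef_rot: [3.139, -0.0, 0.037]
force: [-1.3, -5.2, 4.9]
finger_gap: 0.146
grasp_force: 59.4
```

```bash
python3 -m crank '0 0 0 0 0 0 0;0 0 0 0 0 0 0;0 0 0 0 0 0 0;0 0 0 0 0 0 0;0 0 0 0 0 0 0;0 0 0 0 0 0 0;0 0 0 0 0 0.01 0;0 0 0 0 0 0.02 0;0 0 0 0 0 0.03 0;0 0 0 0 0 0.021 0;0 0 0.12 0 -0.003 0 0;0 0 0.12 0 -0.003 0 0' ; python3 -m crank '0 0 0.12 0 -0.003 0 0;0 0 0.12 0 -0.003 0 0;0 0 0.12 0 -0.003 0 0;0 0 0.12 0 0 0 0;0 0 0.12 0 0 0 0;0 0 0.12 0 0 0 0;0 0 0.12 0 0 0 0;0 0 0.12 0 0 0 0;0 0 0.12 0 0 0 0;0 0 0.12 0 0 0 0;0 0 0 0 0 0 0;0 0 0 0 0 0 0'
python3 - <<'E'
from cell import bot,vision
import pickle
from h import *
s=bot.read_state();im=vision.get_image("wrist")
pickle.dump((s,im),open("w3.pkl","wb"));print(s["position"],s["eef_rot"])
c=proj(im,[[466.5,61.5,98]],camT(s,im))[0];u,v=(c-[50,45]).astype(int);print(u,v)
a=im["image"][v:v+130,u:u+100,::-1].astype(float)
a=np.clip(255*(a/255)**0.5,0,255).astype(np.uint8)
cv2.imwrite("pics/c3.png",cv2.resize(a,None,fx=4.5,fy=4.5,interpolation=cv2.INTER_CUBIC))
E
```

```text
clock: 7.87
position: [468.1, 59.0, 152.1]
eef_rot: [3.141, -0.004, 0.283]
force: [0.9, 0.4, -1.0]
finger_gap: 1.001
grasp_force: 0.0
clock: 8.87
position: [466.6, 49.9, 150.3]
eef_rot: [-3.141, -0.0, 1.474]
force: [0.2, -0.2, 0.3]
finger_gap: 0.999
grasp_force: 0.0
[466.6344145   49.89893555 150.25995324] [-3.14143547e+00 -3.35827501e-05  1.47358664e+00]
201 141
```

View pics/c3.png

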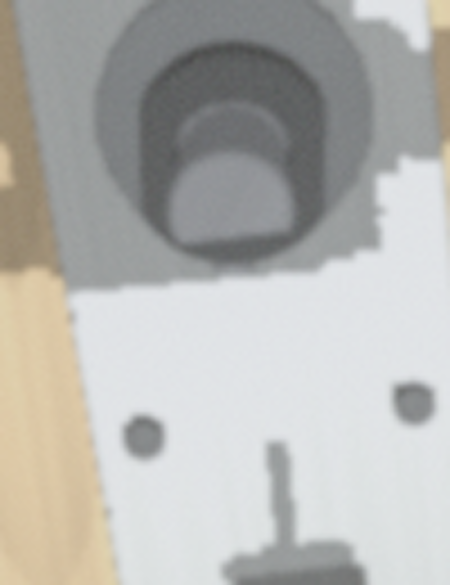

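Run:
```python
import pickle
from h import *
s,im=pickle.load(open("w3.pkl","rb"));T=camT(s,im)
f=lambda p,z:at_z(im,np.array(p)/4.5+[201-.4,141-.4],z,T)[:,:2]
ang=lambda d:np.arctan2(d[1],d[0])
P=f([(178,250),(298,235)],98);d=P[1]-P[0];print("flat ang",ang([d[1],-d[0]]),np.hypot(*d),P)
for e in([(142,105),(142,200)],[(325,105),(325,200)]):
    q=f(e,63);print("collar",ang(q[1]-q[0]),q)
q=f([(144,437),(413,403)],12);d=q[1]-q[0];print("holes",ang([d[1],-d[0]]),q,q.mean(0))
q=f([(275,445),(285,545)],89);print("key",ang(q[1]-q[0]),q)
q=f([(70,290),(115,560)],12);print("edge",ang(q[1]-q[0]))
```

```text
flat ang -1.5388617636482411 19.212938303955784 [[457.55804707  55.47357624]
 [476.76118938  56.08702875]]
collar -1.68879639422568 [[451.2240347   72.8039452 ]
 [449.11591436  55.02152526]]
collar -1.6520173411605088 [[484.34528055  69.5484939 ]
 [482.89247101  51.70073009]]
holes -1.532347448134496 [[437.26837232 -16.56340585]
 [501.63684405 -14.08729001]] [469.45260818 -15.32534793]
key -1.5707679285447156 [[469.64653395  15.83557854]
 [469.64708786  -3.66956504]]
edge -1.5467458566030137
```

The flat now faces −1.539, which matches the key at −1.533. The collar is still at about −1.67. Next: descend, grip the collar's flats, turn it +0.13, then lift.

```bash
python3 -m crank '0 0 0 0 0.0116 0 0;0 0 0 0 0 0 0;0 0 0 0 0 -0.03 0;0 0 0 0 0 -0.03 0;0 0 0 0 0 -0.02 0;0 0 0 0 0 -0.013 0;0 0 0 0 0 -0.01 0;0 0 0 0 0 -0.01 0;0 0 0 0 0 0 0;0 0 0 0 0 0 0'; python3 -m crank '0 0 0 0 0 0 0.7;0 0 0 0 0 0 0.7;0 0 0 0 0 0 0.7;0 0 0 0 0 0 0.7;0 0 0 0 0 0 0.7;0 0 0 0 0 0 0.7;0 0 0 0 0 0 0.7;0 0 0 0 0 0 0.7;0 0 0 0 0 0 0.7;0 0 0 0 0 0 0.7'
```

```text
clock: 9.75
position: [466.4, 61.7, 36.9]
eef_rot: [-3.14, 0.0, 1.477]
force: [-0.8, -0.1, 0.2]
finger_gap: 1.005
grasp_force: 0.0
clock: 10.58
position: [467.1, 61.5, 38.1]
eef_rot: [3.14, -0.0, 1.477]
force: [-0.7, 0.5, 5.4]
finger_gap: 0.392
grasp_force: 59.5
```

```bash
python3 -m crank '0 0 0.033 0 0 0 0.7;0 0 0.033 0 0 0 0.7;0 0 0.033 0 0 0 0.7;0 0 0.032 0 0 0 0.7;0 0 0 0 0 0.001 0.7;0 0 0 0 0 0.001 0.7;0 0 0 0 0 0.001 0.7;0 0 0 0 0 0 0.7'
```

```text
clock: 11.25
position: [466.8, 61.4, 40.4]
eef_rot: [3.141, 0.0, 1.607]
force: [0.4, -0.2, -1.8]
finger_gap: 0.387
grasp_force: 59.5
```

```bash
python3 -m crank '0 0 0 0 0 0.001 0.7;0 0 0 0 0 0.001 0.7;0 0 0 0 0 0.001 0.7;0 0 0 0 0 0.001 0.7;0 0 0 0 0 0.001 0.7;0 0 0 0 0 0 0.7'
```

```text
clock: 11.75
position: [466.8, 61.4, 45.5]
eef_rot: [3.141, 0.0, 1.608]
force: [-0.2, 0.1, -1.5]
finger_gap: 0.387
grasp_force: 59.6
```

```bash
python3 -m crank '0 0 0 0 0 0.002 0.7;0 0 0 0 0 0.002 0.7;0 0 0 0 0 0.002 0.7;0 0 0 0 0 0.002 0.7;0 0 0 0 0 0.002 0.7;0 0 0 0 0 0.002 0.7;0 0 0 0 0 0.002 0.7;0 0 0 0 0 0 0.7'
```

```text
clock: 12.42
position: [466.8, 61.4, 59.7]
eef_rot: [3.141, -0.0, 1.608]
force: [-0.3, -0.1, -0.7]
finger_gap: 0.381
grasp_force: 59.6
```

```bash
python3 -m crank '0 0 0 0 0 0.002 0.7;0 0 0 0 0 0.002 0.7;0 0 0 0 0 0.002 0.7;0 0 0 0 0 0.002 0.7;0 0 0 0 0 0.002 0.7;0 0 0 0 0 0.002 0.7;0 0 0 0 0 0.001 0.7;0 0 0 0 0 0 0.7;0 0 0 0 0 0 0.7'
python3 - <<'E'
from cell import bot,vision
import pickle
from h import *
s=bot.read_state();im=vision.get_image("wrist");sc=vision.get_image("scene")
pickle.dump((s,im,sc),open("w4.pkl","wb"));print(s["position"],s["eef_rot"],s["force"])
c=proj(im,[[466.5,61.5,98]],camT(s,im))[0];print(c)
u,v=(c-[60,60]).astype(int).clip(0);print(u,v)
a=im["image"][v:v+120,u:u+120,::-1]
c=proj(sc,[[466.5,61.5,98]])[0];U,V=(c-[30,30]).astype(int);print(U,V,c)
b=sc["image"][V:V+60,U:U+60,::-1]
a=np.hstack([cv2.resize(a,(400,400),interpolation=cv2.INTER_CUBIC),cv2.resize(b,(400,400),interpolation=cv2.INTER_CUBIC)]).astype(float)
cv2.imwrite("pics/c4.png",np.clip(255*(a/255)**0.5,0,255).astype(np.uint8))
E
```

```text
clock: 13.17
position: [466.8, 61.4, 72.4]
eef_rot: [3.141, -0.0, 1.608]
force: [0.0, 0.2, -1.7]
finger_gap: 0.387
grasp_force: 59.6
[466.7892267   61.42306779  72.38263428] [ 3.14139560e+00 -8.72472867e-06  1.60779567e+00] [ 0.00776764  0.19447215 -1.68374218]
[252.43291027 256.52796148]
192 196
249 150 [279.03554471 180.63948457]
```

View pics/c4.png

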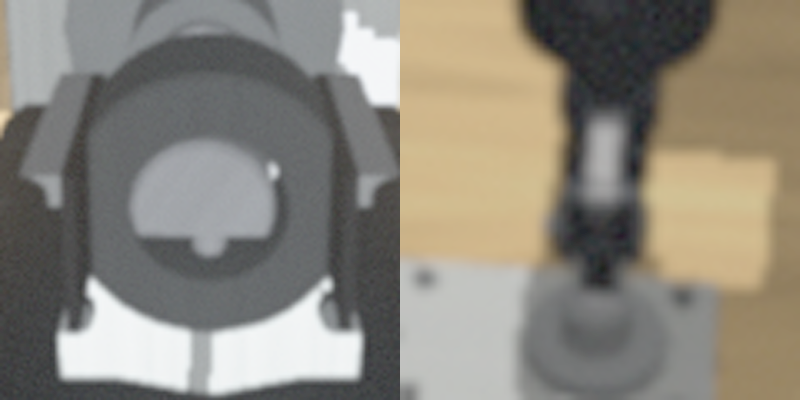

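The collar is up on the flat. In the left panel its screw tip (208,245) lies against the D's flat and in line with the key's shaft (202,360). The bore and the spindle are concentric to under 1 mm. The TCP lift of about 35 mm puts the top flush, and the force shows only the collar's weight. It's held still, so I'm handing in.

```bash
python3 -m crank '0 0 0 0 0 0 0.7;0 0 0 0 0 0 0.7;0 0 0 0 0 0 0.7'; python3 -c "
from cell import finish_job
print(finish_job())"
```

```text
clock: 13.52
position: [466.7, 61.4, 72.2]
eef_rot: [-3.141, 0.0, 1.608]
force: [-0.2, 0.1, -1.0]
finger_gap: 0.387
grasp_force: 59.6
the job is handed in; nothing more can be done
None
```

Job handed in at 13.5 s: by my measurements the spindle's flat faces the key and the collar is held still at 60 N, its top flush within 1–2 mm and its screw pointing at the key; no verdict came back.

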